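# Clamp a circuit board in its test jig and start the test

### The arm

A 6-joint arm with a two-finger parallel gripper is mounted at the origin on the work surface. World frame = base frame: x ahead of the robot, y to its left, z up, the work surface at z = 0. Lengths are in m, angles in rad, forces in N, time in s.
With the tool pointing down it reaches from about 0.35 to 0.725 m from the base axis. Payload 6 kg.
Tool frame: the origin (TCP) lies midway between the tips of the shut fingers; the grasp point (between the pads) lies 19 mm behind it; z points along the fingers, y is the direction in which the jaws open and shut (so a half turn about z gives the same grasp; the last joint's range is limited). The gripper opens to 85 mm and grips with 20 to 120 N. Pads are 22 mm wide; open, the fingers measure 114 mm over their backs; the gripper's body (76 mm by 85 mm) begins 54 mm behind the grasp point. The pads swing forward as they close: fully open they stand 13 mm farther back than shut.
Start: joints at [-0.998, 0.04, 0.085, 0, -1.615, -0.334], TCP at [0.142, -0.583, 0.198] pointing down, gripper open.
Joint ranges: [-2.56, 2.56], [-1.29, 2.01], [-1.08, 1.49], [-3.29, 1.98], [-2.81, -0.18], [-2.99, 2.99]. Speed limits (rad/s): [2.57, 2.57, 3.01, 3.14, 3.14, 3.14].

### API

Orientations are given as a unit quaternion [x, y, z, w].
In Python, from workcell import arm, optics, workorder gives the robot as it stands.
- The arm moves only by the tool move_arm, never from a script. Its argument "plan" is a list of rows, each a list of 6 numbers: the shift along the tool's x, y, z in cm, then the turn, a rotation vector about the tool's x, y, z in rad. In form: [[tx, ty, tz, rx, ry, rz], ...]. A call has 1 to 12 rows; each row is the pose to reach, as a shift and turn from the pose measured when the call began, along the tool's axes at that moment; what a row does not reach only later rows make up. A row lasts 1/12 s, in which the tool goes at most 41.7 mm and 7.16 degrees, less where a joint would pass 70% of its speed; a pose out of reach is approached as far as the arm can. A call with a gripper value outside its range is refused whole. "fingers" is the finger opening in cm, from 0 to 8.54, set as the call begins (left out, the last holds). The fingers move at their own pace and stop on an object; "grip_force" is the grip in N (left out, the last holds). Time passes only in rows, so rows that repeat a pose let the fingers close. It gives the time, the measured TCP pose, the force and the opening at its end, in the units of the state.
- arm.get_state(): the state, without advancing time (a new reading comes with each control period).
- optics.snapshot(name): name is "scene" or "top" or "wrist"; returns (picture, depth): 384x512x3 uint8, blue, green, red; 384x512 float32, m along the optical axis (not along the pixel's ray), 0 where there is no reading.
- optics.camera_params(name): a dict with "vfov" (degrees; the focal length in pixels is half the picture's height over the tangent of half this angle, whatever the lens; pixels are square), "cx", "cy" (the principal point, pixels), "R" (3x3) and "t" (3): a world point X has camera coordinates R X + t; the wrist camera has in their place "T_tool_cam" (4x4, takes a point from camera to tool coordinates, whose origin is the TCP and whose axes are the flange's). Camera axes: x right, y down, z forward; pixel columns grow to the right and rows downward; lengths in m; the calibration is good to about 2 mm. The wrist camera is an equidistant fisheye: a pixel r from the principal point sees the ray r / f radians off the axis. A picture is of the moment at which its call begins: read the wrist's pose just before it. camera_params takes no time and is no camera call.
- workorder.close_job(): hands the job in, once; it reports no verdict.
The state is a dict: "t": time; "q": joint angles; "qd": joint speeds; "joint_efforts": joint torques, N m; "eef_pos": TCP position; "ee_rot": TCP orientation; "force": force on the tool from outside, world axes, zero at the start; "torque": the same for the moment, N m; "gripper_width": finger opening in m.
Only numpy, scipy, OpenCV 4.12 (cv2) and the standard library are available. Lean on these libraries where they do the work, as an engineer would, in place of code of your own. Each camera call takes 0.05 s, during which the arm holds its last target.

### The job

A circuit board lies in the test jig with the toggle clamp open. With the fingertips push the clamp's red handle over, back and down away from the board, until it snaps past centre and stays locked with the clamp's feet pressing the board down, then press the green start button right in and let it come up again. Do not press the button before the clamp is locked, leave the board in its nest, and leave the other things on the bench where they are.

Things in the scene. Friction and masses are not known exactly. Their poses are not given: they have to be found in the camera images.
- jig: Test jig fixed to the bench: clear-walled box 170 x 150 x 48 mm with a black deck. Origin: centre of its underside, on the bench; z up, x from the handle's side to the board's side, y to the left of that. On the deck stand a steel toggle clamp with a red handle (mid-width), a white nest with the board, and the green start button.
- handle_hinge (a point): Axis of the clamp handle's hinge, in the jig's frame at x = -42.5 mm, y = 0, z = 63 mm. Fixed in the jig; the axis runs along the jig's y.
- handle_grip (a point): Centre of the handle's red grip: 75 long, 20 wide (jig's y), 12 mm thick. It swings in the jig's plane y = 0, 82.5 mm from handle_hinge. With joint clamp_handle at t, the line from hinge to here stands 1.611 - t rad above the jig's -x direction, the grip's long axis 1.309 - t rad (free end up and to -x). Push on its broad face on the board's side, which ends up on top.
- clamp_handle (a joint): Handle angle, rad: 0 = open (grip nearly upright, bar raised); grows as the grip goes to the jig's -x and down. Open, it stays where left (stiff, 0.1 N m). The feet meet the board at 0.82; springs then resist, most near 0.93 (about 0.5 N m, 5 to 6 N at the grip), no more at the dead point at 1.08; past it the handle snaps to its stop at 1.17 and stays locked. Left short of it, it does not lock.
- nest (a joint): How far the spring-mounted nest with the board is pressed down onto the test pins, m: 0 = up, about 0.0025 with the clamp locked.
- board: Green circuit board 60 x 80 x 3 mm, lying loose in the white nest; origin: centre of its underside. In the jig's frame it rests at x = +40 mm, y = 0, z = 60 mm.
- start_button_top (a point): Centre of the top face of the green push button (24 mm diameter) in a round steel bezel (40 mm diameter), on the jig's deck; in the jig's frame at x = -50 mm, y = -48 mm, 69 mm above the bench when up.
- start_button (a joint): Travel of the start button, m: 0 = up, 0.005 = right in (about 4.5 N); it springs back.
- stepper_motor: Loose bystander: square stepper motor 42 x 42 x 36 mm, black and aluminium, shaft up (58 mm high in all); origin: centre of its underside.
- solder_reel: Loose bystander: white reel of solder, 60 mm diameter, 38 mm high, standing flat; origin: centre of its underside.
- carton: Loose bystander: white carton 95 x 65 x 45 mm; origin: centre of its underside.
- screwdriver: Loose bystander: screwdriver with yellow handle, 160 mm long, 26 mm thick, lying along its x axis; origin: under its middle, on the bench.
Mind the look-alikes: they are no part of the job. What is shaped like the jig but orange is not meant.

How it is judged:
On the way, in this order (a step that is already met when the one before it is completed fails the run):
1. the clamp handle is past its dead point and locked, pressing the board down (value of joint clamp_handle above 1.13 rad and value of joint nest above 0.0015 m), for 0.3 s.
2. the start button is pressed in with the clamp locked (all of step 1 and value of joint start_button above 0.0035 m), for 0.05 s.
3. the start button has come up again (all of step 1 and value of joint start_button below 0.001 m), for 0.1 s.
At the end, for the whole second after the job is handed in: The clamp handle is locked (joint above 1.13 of 1.17 rad) and the nest pressed down by more than 1.5 mm, the board lies at rest in its nest (within 4 mm of its place), the start button is up again, and the stepper motor, solder reel, carton and screwdriver are within 20 mm of where they started (all of step 3 and not (x of board in the frame of jig above 0.044 m) and not (x of board in the frame of jig below 0.036 m) and not (y of board in the frame of jig above 0.004 m) and not (y of board in the frame of jig below -0.004 m) and linear speed of board below 0.02 m/s and distance of each of stepper_motor, solder_reel, carton, screwdriver from where it was at the start of the episode below 0.02 m); the robot touches nothing.
It fails at once if the start button is pressed while the clamp is not locked (value of joint start_button above 0.002 m and value of joint clamp_handle below 1.13 rad).
It fails at once if the board is lifted out of its nest (z of board in the frame of jig above 0.068 m).
It fails at once if a bystander is pushed aside, lifted or carried off (distance of any of stepper_motor, solder_reel, carton, screwdriver from where it was at the start of the episode above 0.025 m).
It also fails if it takes over 40 s, if anything falls off the work surface, if the arm or the gripper's body presses on something with over 40 N, if the wrist force passes 120 N, or if a joint passes its speed limit or range.

## Working session

There is one attempt and no reset: what is moved stays moved. The work goes in short steps, Python scripts to look and compute and a tool call to move; the robot and the scene stay as the last step left them, time stands still between calls to the robot, and variables do not carry over. Pictures are saved under pics/ and viewed, and the job is handed in when it is done.

Besides the shell and the picture viewer there is one more tool, called in YAML: its name, and indented under it one key for each argument. move_arm: Moves the arm, as the interface text tells. Its arguments: {"type":"object","properties":{"plan":{"type":"array","items":{"type":"array","items":{"type":"number"}}},"fingers":{"type":"number"},"grip_force":{"type":"number"}},"required":["plan"]}

```bash
mkdir -p pics; ls; cat > h.py <<'E'
import numpy as np,cv2
from workcell import arm,optics,workorder
def snap(n,f):
    p,d=optics.snapshot(n); cv2.imwrite(f'pics/{f}.png',p); np.save(f'pics/{f}.npy',d); return p,d
def F(n):
    c=optics.camera_params(n); return c,192/np.tan(np.radians(c['vfov'])/2)
def pt(n,u,v,d):
    c,f=F(n); X=np.array([(u-c['cx'])*d/f,(v-c['cy'])*d/f,d]); return np.array(c['R']).T@(X-np.array(c['t']))
def ray(n,u,v,z):
    c,f=F(n); R=np.array(c['R']);o=-R.T@np.array(c['t']); r=R.T@np.array([(u-c['cx'])/f,(v-c['cy'])/f,1]); return o+r*(z-o[2])/r[2]
def proj(n,X):
    c,f=F(n); x=np.array(c['R'])@np.array(X)+np.array(c['t']); return c['cx']+f*x[0]/x[2],c['cy']+f*x[1]/x[2]
E
python3 - <<'E'
from h import *
snap('scene','s0');snap('top','t0')
s=arm.get_state();print(s)
for n in('scene','top'):print(optics.camera_params(n))
E
```

```text
pics
{'t': 0.1, 'q': array([-9.98302808e-01,  4.07613076e-02,  8.39163001e-02, -3.66048638e-04,
       -1.61547547e+00, -3.33688827e-01]), 'qd': array([-0.00183549, -0.00078514,  0.00332923,  0.00049041, -0.00132375,
        0.00031502]), 'joint_efforts': array([-5.17017048e-03, -3.69341755e+01,  3.48280191e+01,  6.95169613e+00,
       -4.55733330e-03, -7.71960458e-06]), 'eef_pos': array([ 0.14189589, -0.58263769,  0.19748471]), 'ee_rot': array([-1.19126771e-01,  9.92878743e-01,  7.65219433e-04, -1.69196837e-04]), 'force': array([-0.14391322,  0.03582476,  0.73858615]), 'torque': array([ 0.00648196, -0.00531496,  0.025797  ]), 'gripper_width': 0.08538166566311826}
{'vfov': 48.659518726862686, 'cx': 261.2262098018658, 'cy': 186.4537461732986, 'R': array([[ 0.35312988,  0.93543024, -0.01641841],
       [ 0.65244878, -0.25880447, -0.7122716 ],
       [-0.67052955,  0.24081221, -0.70171191]]), 't': array([-0.15464401, -0.22366325,  1.7023027 ])}
{'vfov': 48.34456723834593, 'cx': 253.94117528558414, 'cy': 188.21281750611624, 'R': array([[-0.01229902, -0.99979967, -0.01579089],
       [-0.99290865,  0.01407863, -0.11804321],
       [ 0.11824188,  0.0142271 , -0.9928829 ]]), 't': array([0.01174687, 0.48699854, 1.25663531])}
```

View pics/s0.png

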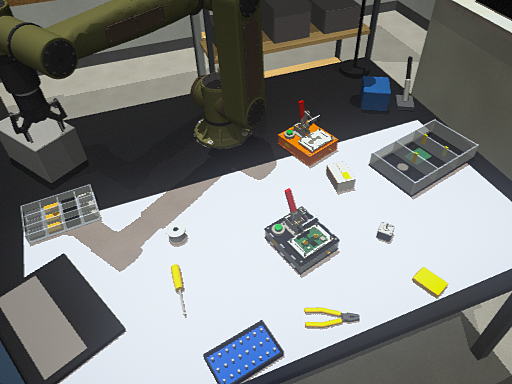

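View pics/t0.png

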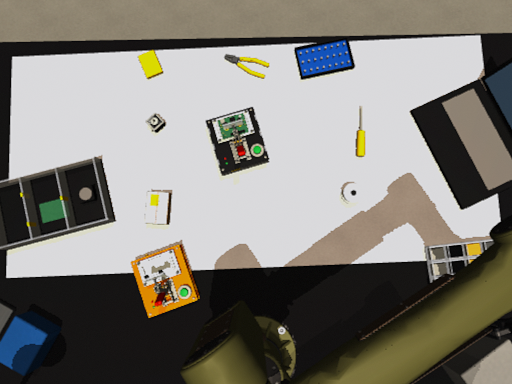

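Two candidates for the jig. The black one is at top (237,142), with its handle at scene (291,200) and its button at top (257,150). The orange look-alike is at top (165,280), with its button at (184,293). The description picks the black one. Next, a close crop and measurements.

```bash
python3 - <<'E'
from h import *
t=cv2.imread('pics/t0.png');s=cv2.imread('pics/s0.png')
a=cv2.resize(t[95:185,195:285],(540,540)[::1],interpolation=cv2.INTER_NEAREST)
b=cv2.resize(s[180:280,255:345],(252*2,560),interpolation=cv2.INTER_NEAREST)[:540]
a=a[:,:290*2]; cv2.imwrite('pics/c0.png',cv2.resize(np.hstack([a,b]),(800,413)))
# button
def blob(im,box,lo,hi,minA=15):
    x0,y0,x1,y1=box; h=cv2.cvtColor(im[y0:y1,x0:x1],cv2.COLOR_BGR2HSV); m=cv2.inRange(h,lo,hi)
    n,l,st,c=cv2.connectedComponentsWithStats(m); return [(st[i,4],c[i]+[x0,y0],st[i,:4]) for i in range(1,n) if st[i,4]>=minA]
for n,im,box in(('top',t,(195,95,285,185)),('scene',s,(255,180,345,280))):
    print(n)
    for A,c,_ in blob(im,box,(45,120,90),(85,255,255)): print('green',A,c,ray(n,*c,0.069))
    d=np.load(f'pics/{n[0]}0.npy')
    for A,c,_ in blob(im,box,(0,150,80),(8,255,255)): print('red',A,c,_,pt(n,*c,d[int(round(c[1])),int(round(c[0]))]))
# deck outline in top: depth points with z 0.04..0.06
d=np.load('pics/t0.npy'); P=[]
for v in range(95,190):
  for u in range(195,285):
    if d[v,u]>0:P.append(pt('top',u,v,d[v,u]))
P=np.array(P); Q=P[(P[:,2]>.035)&(P[:,2]<.08)]
print(len(Q),cv2.minAreaRect((Q[:,:2]*1000).astype(np.float32)))
E
```

```text
top
green 46 [242.36956522 127.82608696] [0.66293431 0.03678562 0.069     ]
green 61 [226.29508197 132.2295082 ] [0.65036884 0.08450921 0.069     ]
green 47 [256.72340426 149.34042553] [ 0.59740088 -0.00487767  0.069     ]
red 66 [240.5        150.36363636] [42 50  9 11] [0.57585034 0.03877436 0.16046019]
scene
green 34 [278.         226.73529412] [ 0.59763906 -0.00622835  0.069     ]Traceback (most recent call last):
  File "<stdin>", line 19, in <module>
  File "h.py", line 8, in pt
    c,f=F(n); X=np.array([(u-c['cx'])*d/f,(v-c['cy'])*d/f,d]); return np.array(c['R']).T@(X-np.array(c['t']))
        ~^^^
  File "h.py", line 6, in F
    c=optics.camera_params(n); return c,192/np.tan(np.radians(c['vfov'])/2)
ValueError: time passes only in moves, steps and waits
```

View pics/c0.png

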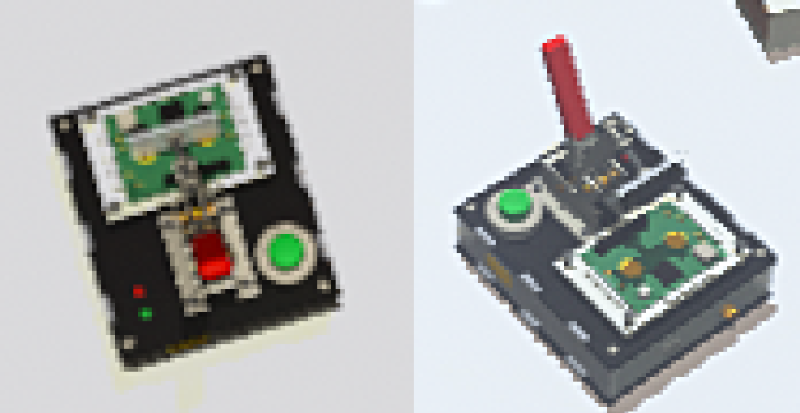

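The crop shows the black jig with its red handle upright, the green button at top (257,149) and the board in the white nest. Next I need the jig's yaw; I'm caching the calibration.

```bash
sed -i 's/^def F(n):/import functools\n@functools.lru_cache(None)\ndef F(n):/' h.py; python3 - <<'E'
from h import *
t=cv2.imread('pics/t0.png');s=cv2.imread('pics/s0.png')
d=np.load('pics/t0.npy'); P=[]
for v in range(95,190):
  for u in range(195,285):
    if d[v,u]>0:P.append(pt('top',u,v,d[v,u]))
P=np.array(P); Q=P[(P[:,2]>.035)&(P[:,2]<.08)]
print(len(Q),np.median(Q[:,2]),cv2.minAreaRect((Q[:,:2]*1000).astype(np.float32)))
# dark mask contour on deck z=.048
m=cv2.inRange(cv2.cvtColor(t,cv2.COLOR_BGR2GRAY),0,70)[95:190,195:285]
n,l,st,c=cv2.connectedComponentsWithStats(m);k=1+np.argmax(st[1:,4])
ys,xs=np.nonzero(l==k); W=np.array([ray('top',x+195,y+95,.048)[:2]*1000 for x,y in zip(xs,ys)],np.float32)
r=cv2.minAreaRect(W);print(st[k],r);box=cv2.boxPoints(r);print(box)
h=cv2.cvtColor(s,cv2.COLOR_BGR2HSV);h2=h[180:280,255:345];m=(cv2.inRange(h2,(0,110,60),(12,255,255))|cv2.inRange(h2,(170,110,60),(180,255,255)))
n,l,st,c=cv2.connectedComponentsWithStats(m);k=1+np.argmax(st[1:,4]);print(st[k],c[k]+[255,180])
b=np.array([.5975,-.0055])
for name,cc in(('minrect',np.array(r[0])/1000),):
  e=b-cc; th=np.arctan2(e[1],e[0])-np.arctan2(-.048,-.050); print(cc,np.hypot(*e),np.hypot(.05,.048),np.degrees(th))
E
```

```text
2486 0.05033559476987325 ((632.3786010742188, 56.38031768798828), (171.74497985839844, 150.5167236328125), 15.973987579345703)
[ 11  24  63  56 906] ((629.9379272460938, 54.369197845458984), (174.2672576904297, 146.78038024902344), 16.222557067871094)
[[525.7707   100.49482 ]
 [566.77655  -40.441322]
 [734.10516    8.243576]
 [693.0993   149.17972 ]]
[ 30   8  12  25 138] [290.17391304 199.8115942 ]
[0.62993793 0.0543692 ] 0.06809214326691135 0.06931089380465383 17.71971576941972
```

```bash
cat >> h.py <<'E'
C=np.array([.632,.055]);TH=np.radians(16.1);RJ=np.array([[np.cos(TH),-np.sin(TH)],[np.sin(TH),np.cos(TH)]])
def j2w(x,y,z): return np.append(C+RJ@np.array([x,y]),z)
def w2j(X): return np.append(RJ.T@(np.array(X)[:2]-C),X[2])
from scipy.spatial.transform import Rotation as Rn
def rel(X,st=None):
    """target world tip X -> tool-axis shift cm, and rz to align tool x with jig -x, tool down"""
    s=st or arm.get_state(); R=Rn.from_quat(s['ee_rot']); T=Rn.from_matrix(np.array([[-np.cos(TH),-np.sin(TH),0],[-np.sin(TH),np.cos(TH),0],[0,0,-1]]).T)
    return np.round(R.inv().apply(np.array(X)-s['eef_pos'])*100,2),np.round((R.inv()*T).as_rotvec(),3)
E
python3 - <<'E'
from h import *
print('grip ctr in scene',proj('scene',j2w(-.0392,0,.145)),'top of grip in top',proj('top',j2w(-.0489,0,.1816)),'btn',proj('top',j2w(-.05,-.048,.069)),proj('scene',j2w(-.05,-.048,.069)))
for n in('top','scene'):
  d=np.load(f'pics/{n[0]}0.npy');L=[]
  for v in range(95,285):
    for u in range(195,345):
      if d[v,u]>0:
        X=w2j(pt(n,u,v,d[v,u]))
        if abs(X[1])<.02 and -.1<X[0]<.09 and X[2]>.07:L.append(np.round(X*1000).astype(int))
  print(n,[tuple(int(i) for i in a) for a in sorted(L,key=lambda a:a[0])])
print(rel(j2w(0.01,0,.25)))
E
```

```text
grip ctr in scene (np.float64(294.1895011110285), np.float64(203.75638646774132)) top of grip in top (np.float64(239.10583727027313), np.float64(145.39264636562513)) btn (np.float64(256.7598159602133), np.float64(149.38284512398965)) (np.float64(278.3437615062342), np.float64(226.52726350051847))
top [(-74, 5, 176), (-74, 3, 174), (-74, 0, 172), (-73, -1, 178), (-73, -3, 175), (-73, -6, 171), (-72, 4, 179), (-72, 2, 179), (-72, 10, 178), (-72, 8, 174), (-71, -4, 177), (-71, -7, 176), (-71, 10, 182), (-71, 7, 180), (-70, -2, 175), (-69, -5, 181), (-69, -7, 178), (-69, 4, 179), (-68, 6, 180), (-68, 1, 172), (-67, -2, 177), (-67, 9, 175), (-66, -6, 179), (-66, 3, 178), (-66, 0, 175), (-66, 14, 77), (-65, -3, 176), (-65, -8, 171), (-65, 5, 177), (-64, -1, 177), (-64, 8, 176), (-64, 11, 167), (-63, 2, 175), (-63, -11, 71), (-63, 10, 75), (-62, -5, 72), (-62, -8, 73), (-62, 4, 73), (-62, 13, 73), (-61, -7, 170), (-61, 4, 168), (-61, 10, 165), (-61, -3, 72), (-61, 9, 77), (-61, 7, 73), (-60, -4, 165), (-60, 0, 76), (-60, 12, 77), (-59, -2, 167), (-59, 7, 166), (-59, -6, 75), (-59, -9, 71), 
[... 10036 characters left out ...]
(26, 3, 136), (26, 8, 124), (27, -2, 137), (27, -12, 126), (28, 9, 138), (28, -10, 139), (28, -17, 135), (29, 15, 139), (29, 4, 139), (30, 18, 138), (30, 10, 139), (30, 7, 137), (30, 11, 135), (30, 0, 138), (30, 3, 135), (30, 15, 127), (30, -8, 139), (30, -16, 140), (30, -11, 137), (30, -4, 132), (31, 18, 134), (31, 13, 134), (31, 6, 134), (31, -9, 136), (31, -16, 137), (31, -15, 127), (32, 13, 139), (32, -6, 139), (32, -13, 136), (33, 16, 133), (34, 15, 130), (34, -4, 140), (35, 14, 129), (35, 15, 123), (35, -19, 131), (35, -15, 127), (36, 17, 135), (36, 17, 127), (36, -19, 123), (37, 15, 134), (39, 18, 129), (39, -19, 129)]
(array([-63.7 ,  50.41,  -5.18]), array([ 0.002, -0.   , -0.042]))
```

The raised bar tops out at about 155 mm, x -16..+40. The handle stands about 0.19 rad open: its face runs from (-33,112) to (-62,172) mm in the jig's x-z plane, and its top is at z 180. So I'll come down with shut fingers between face and bar.

```bash
python3 - <<'E'
from h import *
print(rel(j2w(-.03,0,.245)))
E
```

```text
(array([-59.71,  50.24,  -4.68]), array([ 0.002, -0.   , -0.042]))
```

move_arm:
  plan:
    - [0, 0, -4.5, 0, 0, 0]
    - [-4, 3, -4.7, 0, 0, -0.02]
    - [-7, 6, -4.7, 0, 0, -0.04]
    - [-10, 8.5, -4.7, 0, 0, -0.04]
    - [-13, 11, -4.7, 0, 0, -0.04]
    - [-16, 13.5, -4.7, 0, 0, -0.04]
    - [-19, 16, -4.7, 0, 0, -0.04]
    - [-22, 18.5, -4.7, 0, 0, -0.04]
    - [-25, 21, -4.7, 0, 0, -0.04]
    - [-28, 23.5, -4.7, 0, 0, -0.04]
    - [-31, 26, -4.7, 0, 0, -0.04]
    - [-34, 28.5, -4.7, 0, 0, -0.04]
  fingers: 0

```text
t: 1.1
eef_pos: [0.4055, -0.2234, 0.2448]
ee_rot: [-0.139, 0.99, 0.001, 0.0]
force: [1.3, -0.5, -0.1]
gripper_width: 0.0002
```

```bash
python3 - <<'E'
from h import *
print(w2j(arm.get_state()['eef_pos']),rel(j2w(-.03,0,.245)))
E
```

```text
[-0.29486058 -0.2047028   0.24484488] (array([-26.45,  20.52,   0.03]), array([ 0.002,  0.   , -0.002]))
```

move_arm:
  plan:
    - [-3, 2.5, 0, 0, 0, 0]
    - [-6, 5, 0, 0, 0, 0]
    - [-9, 7.5, 0, 0, 0, 0]
    - [-12, 10, 0, 0, 0, 0]
    - [-15, 12.5, 0, 0, 0, 0]
    - [-18, 15, 0, 0, 0, 0]
    - [-21, 17, 0, 0, 0, 0]
    - [-24, 19, 0, 0, 0, 0]
    - [-26, 20.3, 0, 0, 0, 0]
    - [-26.4, 20.5, 0, 0, 0, 0]
    - [-26.4, 20.5, 0, 0, 0, 0]

```text
t: 2.02
eef_pos: [0.6031, 0.0476, 0.2434]
ee_rot: [-0.14, 0.99, 0.001, -0.002]
force: [-0.9, 0.0, -0.2]
gripper_width: 0.0003
```

```bash
python3 - <<'E'
from h import *
st=arm.get_state();print(w2j(st['eef_pos']),rel(j2w(-.03,0,.165)))
p,d=snap('scene','s1');snap('top','t1');snap('wrist','w1')
cv2.imwrite('pics/s1c.png',cv2.resize(p[90:290,200:400],(600,600)))
for t in (.19,.3,.4,.5,.6,.7,.8,.9,1.,1.1,1.17):
  a,b=1.611-t,1.309-t; P=np.array([-42.5,63])+82.5*np.array([-np.cos(a),np.sin(a)])+15*np.array([-np.cos(b),np.sin(b)])+6*np.array([np.sin(b),np.cos(b)]); print(t,np.round(P,1))
E
```

```text
[-0.02985265  0.00089552  0.24338238] (array([-0.01, -0.1 ,  7.84]), array([ 0.002, -0.003, -0.   ]))
0.19 [-56.  160.7]
0.3 [-66.6 158.6]
0.4 [-76.  155.7]
0.5 [-85.1 151.9]
0.6 [-93.8 147.2]
0.7 [-101.9  141.7]
0.8 [-109.5  135.4]
0.9 [-116.4  128.3]
1.0 [-122.5  120.6]
1.1 [-127.9  112.3]
1.17 [-131.1  106.2]
```

View pics/s1c.png

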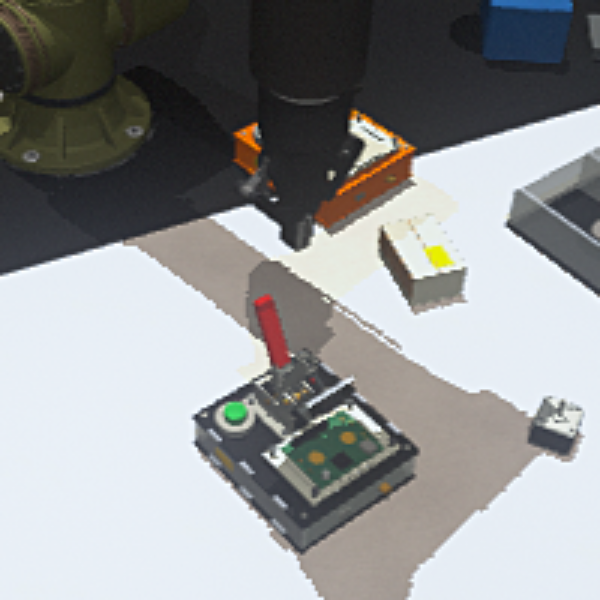

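View pics/w1.png

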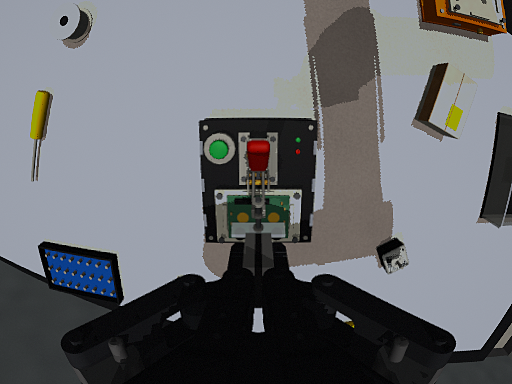

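The scene crop shows the shut fingertips above and behind the handle (crop (297,235)). In the wrist view they line up with it laterally, at column 258. Descending now.

move_arm:
  plan:
    - [0, -0.1, 3, 0, 0, 0]
    - [0, -0.1, 6, 0, 0, 0]
    - [0, -0.1, 8, 0, 0, 0]
    - [0, -0.1, 8.1, 0, 0, 0]
    - [0, -0.1, 8.1, 0, 0, 0]

```text
t: 2.58
eef_pos: [0.602, 0.0436, 0.1647]
ee_rot: [-0.138, 0.99, 0.0, -0.0]
force: [0.8, 0.3, 1.4]
gripper_width: 0.0
```

```bash
python3 - <<'E'
from h import *
st=arm.get_state();print(w2j(st['eef_pos']),st['force'])
p,d=snap('scene','s2')
cv2.imwrite('pics/s2c.png',cv2.resize(p[150:290,230:370],(600,600)))
E
```

```text
[-0.03200655 -0.00261059  0.1647108 ] [0.77916689 0.26494993 1.43458732]
```

View pics/s2c.png

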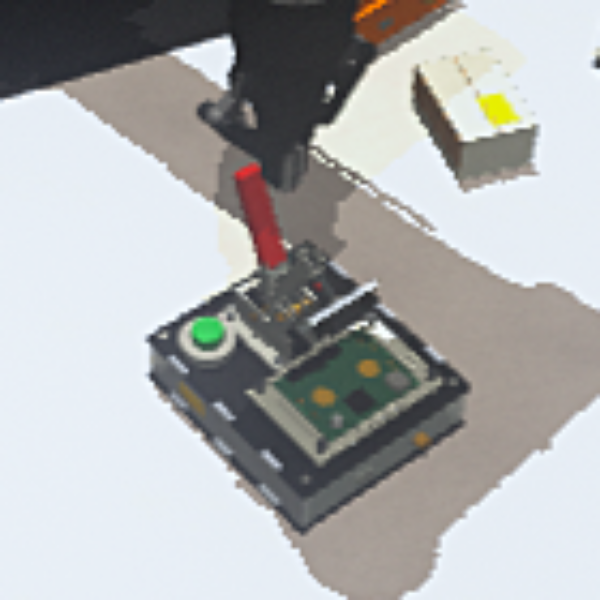

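```bash
python3 - <<'E'
from h import *
for X in((-.032,-.0026,.165),(-.066,0,.178),(-.043,0,.165)): print(X,(np.array(proj('scene',j2w(*X)))-[230,150])*600/140)
d=np.load('pics/s2.npy')
for u,v in((285,185),(290,180),(280,180),(300,170),(270,180)):
  U,V=int(230+u*140/600),int(150+v*140/600);print(u,v,np.round(w2j(pt('scene',U,V,d[V,U]))*1000))
E
```

```text
(-0.032, -0.0026, 0.165) [280.27743969 217.65627678]
(-0.066, 0, 0.178) [250.94719211 172.88905183]
(-0.043, 0, 0.165) [272.5452145  206.32916432]
285 185 [-27.  -7. 203.]
290 180 [-21.  -8. 212.]
280 180 [-26. -11. 210.]
300 170 [-22.   3. 216.]
270 180 [-28. -17. 212.]
```

```bash
python3 - <<'E'
from h import *
for f in('s1','s2'):
  d=np.load(f'pics/{f}.npy');p=cv2.imread(f'pics/{f}.png')
  L=[]
  for v in range(140,230):
    for u in range(280,320):
      if d[v,u]>0:
        X=w2j(pt('scene',u,v,d[v,u]))
        if -.05<X[0]<.0 and abs(X[1])<.03 and X[2]>.157: L.append((X[2]*1000,X[0]*1000,X[1]*1000,u,v))
  L.sort();print(f,np.round(L[:14]))
p=cv2.imread('pics/s2.png');cv2.imwrite('pics/s2d.png',cv2.resize(p[165:225,270:330],(600,600),interpolation=cv2.INTER_NEAREST))
E
```

```text
s1 [[276. -23.  -0. 300. 173.]
 [277. -26.  -5. 298. 173.]
 [280. -21.   8. 303. 171.]
 [281. -21.  -5. 299. 173.]
 [281. -25.  -6. 298. 172.]
 [282. -20.   0. 301. 172.]
 [283. -21.  -3. 300. 172.]
 [283. -25.  -9. 297. 172.]
 [283. -22.  -5. 299. 172.]
 [284. -21.   1. 301. 171.]
 [285. -19.   3. 302. 171.]
 [285. -35. -11. 294. 170.]
 [285. -25.  14. 304. 168.]
 [285. -25.  -6. 298. 171.]]
s2 [[199. -28.  -9. 295. 194.]
 [200. -26.  -7. 296. 194.]
 [202. -22.   0. 299. 193.]
 [203. -27.  -7. 296. 193.]
 [204. -23.  -3. 298. 193.]
 [205. -21.  -8. 297. 194.]
 [205. -22.   3. 300. 192.]
 [205. -24.   5. 300. 191.]
 [206. -26. -11. 295. 193.]
 [206. -23.  -7. 297. 193.]
 [207. -22.  -0. 299. 192.]
 [207. -23.  -3. 298. 192.]
 [208. -24.   1. 299. 191.]
 [208. -26.  10. 301. 189.]]
```

View pics/s2d.png

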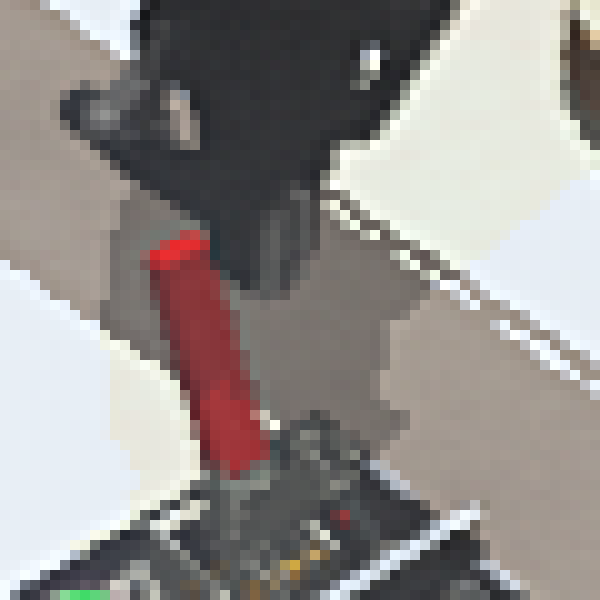

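```bash
python3 - <<'E'
from h import *
c,f=F('wrist');T=np.array(c['T_tool_cam']);print(c['cx'],c['cy'],f);print(T)
def pw(X):
  x=np.linalg.inv(T)@np.append(X,1);x=x[:3];th=np.arctan2(np.hypot(x[0],x[1]),x[2]);r=f*th/np.hypot(x[0],x[1]);return c['cx']+r*x[0],c['cy']+r*x[1]
for z in(0,-.01,-.02,-.033,-.05): print(z,pw([0,0,z]),pw([.011,0,z]),pw([-.011,0,z]))
d=np.load('pics/w1.npy')
for v in range(225,262,3): print(v,[round(float(d[v,u]),3) for u in(250,254,258,262,266,270)])
p=cv2.imread('pics/w1.png');cv2.imwrite('pics/w1c.png',cv2.resize(p[110:290,180:340],(533,600),interpolation=cv2.INTER_NEAREST))
E
```

```text
257.87013730404095 191.32299111204955 297.3186396354542
[[ 3.78516683e-04 -9.53857722e-01 -3.00258727e-01  7.74631785e-02]
 [ 9.99999925e-01  3.37884634e-04  1.87247805e-04  4.80169336e-04]
 [-7.71549545e-05 -3.00258775e-01  9.53857779e-01 -1.75229965e-01]
 [ 0.00000000e+00  0.00000000e+00  0.00000000e+00  1.00000000e+00]]
0 (np.float64(257.05682179039655), np.float64(224.4060171250464)) (np.float64(257.0465589218651), np.float64(208.4374057313422)) (np.float64(257.06812178969614), np.float64(239.65136105895093))
-0.01 (np.float64(257.0167466001394), np.float64(230.99396120478957)) (np.float64(257.0043853385336), np.float64(214.35819488525954)) (np.float64(257.03020602172205), np.float64(246.8012473793814))
-0.02 (np.float64(256.9727219733636), np.float64(238.26950978753297)) (np.float64(256.95779527795275), np.float64(220.9295421094332)) (np.float64(256.98879242110706), np.float64(254.65665514068536))
-0.033 (np.float64(256.908671246988), np.float64(248.927907236271)) (np.float64(256.88949826147103), np.float64(230.62156409205286)) (np.float64(256.929000227165), np.float64(266.08493526418965))
-0.05 (np.float64(256.8110005545176), np.float64(265.35365470111077)) (np.float64(256.78409382943494), np.float64(245.72094160868284)) (np.float64(256.83890831449474), np.float64(283.50552108898233))
225 [0.32, 0.316, 0.308, 0.317, 0.322, 0.32]
228 [0.318, 0.313, 0.312, 0.314, 0.316, 0.317]
231 [0.315, 0.315, 0.312, 0.314, 0.314, 0.314]
234 [0.151, 0.151, 0.151, 0.151, 0.152, 0.151]
237 [0.147, 0.148, 0.146, 0.148, 0.146, 0.147]
240 [0.143, 0.143, 0.143, 0.145, 0.144, 0.144]
243 [0.14, 0.141, 0.141, 0.141, 0.14, 0.141]
246 [0.138, 0.139, 0.138, 0.138, 0.138, 0.139]
249 [0.136, 0.135, 0.133, 0.134, 0.135, 0.136]
252 [0.133, 0.133, 0.133, 0.134, 0.132, 0.133]
255 [0.131, 0.13, 0.13, 0.13, 0.13, 0.131]
258 [0.128, 0.128, 0.129, 0.128, 0.127, 0.127]
261 [0.125, 0.126, 0.126, 0.126, 0.125, 0.123]
```

View pics/w1c.png

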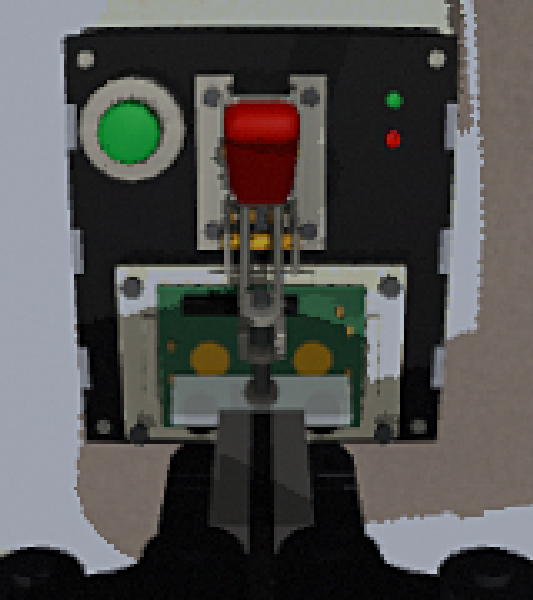

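The reported TCP is at z 0.165, but both the scene camera and the wrist depth put the visible fingertips about 33–38 mm higher (tool z ≈ -0.036). A safe test: push sideways at this height. If the tips really are short, they pass over the handle (top at z 180).

move_arm:
  plan:
    - [0.8, -0.2, 0, 0, 0, 0]
    - [1.6, -0.2, 0, 0, 0, 0]
    - [2.4, -0.2, 0, 0, 0, 0]
    - [3.0, -0.2, 0, 0, 0, 0]
    - [3.0, -0.2, 0, 0, 0, 0]

```text
t: 3.05
eef_pos: [0.5738, 0.0334, 0.1677]
ee_rot: [-0.138, 0.99, 0.001, 0.002]
force: [0.7, -0.4, -0.1]
gripper_width: 0.0003
```

```bash
python3 - <<'E'
from h import *
st=arm.get_state();print(w2j(st['eef_pos']),st['force'])
p,d=snap('scene','s3');q,e=snap('wrist','w3')
a=cv2.resize(p[165:245,260:340],(400,400),interpolation=cv2.INTER_NEAREST);b=cv2.resize(q[110:290,180:340],(356,400))
cv2.imwrite('pics/c3.png',np.hstack([a,b]))
E
```

```text
[-0.06185554 -0.00459256  0.16773028] [ 0.74325688 -0.37741096 -0.09266694]
```

View pics/c3.png

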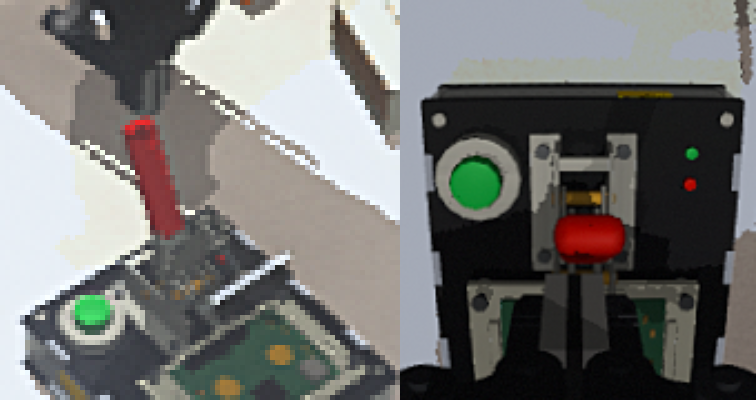

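Confirmed: the handle was not touched. The real tips sit about 35 mm behind the reported TCP, so I'll subtract 35 mm from the tip heights I command. Backing off, then lowering the real tip to z ≈ 0.162.

move_arm:
  plan:
    - [-1.5, 0.4, 0, 0, 0, 0]
    - [-3.2, 0.4, 0, 0, 0, 0]
    - [-3.2, 0.4, 1, 0, 0, 0]
    - [-3.2, 0.4, 2.5, 0, 0, 0]
    - [-3.2, 0.4, 3.8, 0, 0, 0]
    - [-3.2, 0.4, 4.0, 0, 0, 0]
    - [-3.2, 0.4, 4.0, 0, 0, 0]

```text
t: 3.73
eef_pos: [0.6034, 0.0461, 0.1255]
ee_rot: [-0.139, 0.99, 0.0, 0.0]
force: [-0.1, -0.2, -0.5]
gripper_width: 0.0002
```

```bash
python3 - <<'E'
from h import *
st=arm.get_state();print(w2j(st['eef_pos']),st['force'],rel(j2w(-.045,0,.125)))
p,d=snap('scene','s4');q,e=snap('wrist','w4')
a=cv2.resize(p[165:245,260:340],(400,400),interpolation=cv2.INTER_NEAREST);b=cv2.resize(q[110:290,180:340],(356,400))
cv2.imwrite('pics/c4.png',np.hstack([a,b]))
E
```

```text
[-0.02995459 -0.0005882   0.12552888] [-0.10099199 -0.22816872 -0.52911368] (array([1.5 , 0.05, 0.05]), array([ 0.001,  0.001, -0.003]))
```

View pics/c4.png

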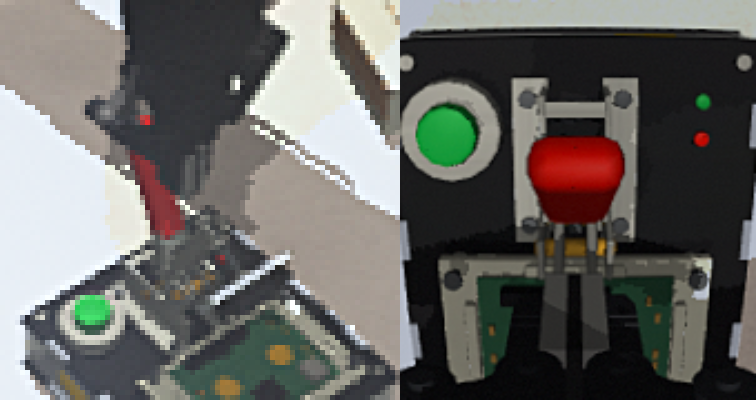

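move_arm:
  plan:
    - [0.8, 0.05, 0, 0, 0, 0]
    - [1.5, 0.05, 0, 0, 0, 0]
    - [2.0, 0.05, 0.1, 0, 0, 0]
    - [2.6, 0.05, 0.2, 0, 0, 0]
    - [3.0, 0.05, 0.35, 0, 0, 0]
    - [3.5, 0.05, 0.5, 0, 0, 0]
    - [4.0, 0.05, 0.7, 0, 0, 0]
    - [4.4, 0.05, 0.9, 0, 0, 0]
    - [4.4, 0.05, 0.9, 0, 0, 0]

```text
t: 4.58
eef_pos: [0.561, 0.0345, 0.118]
ee_rot: [-0.138, 0.99, 0.001, 0.002]
force: [0.8, -0.3, -0.6]
gripper_width: -0.0003
```

```bash
cat > look.py <<'E'
from h import *
import sys
n=sys.argv[1]
st=arm.get_state();print('tip jig mm',np.round(w2j(st['eef_pos'])*1000+[0,0,35],1),'F',np.round(st['force'],1),'rot',rel(st['eef_pos'],st)[1])
p,d=snap('scene','s'+n);q,e=snap('wrist','w'+n)
a=cv2.resize(p[165:245,260:340],(400,400),interpolation=cv2.INTER_NEAREST);b=cv2.resize(q[90:290,160:360],(400,400))
cv2.imwrite(f'pics/c{n}.png',np.hstack([a,b]))
E
python3 look.py 5
```

```text
tip jig mm [-73.9  -0.  153. ] F [ 0.8 -0.3 -0.6] rot [ 0.001  0.003 -0.003]
```

View pics/c5.png

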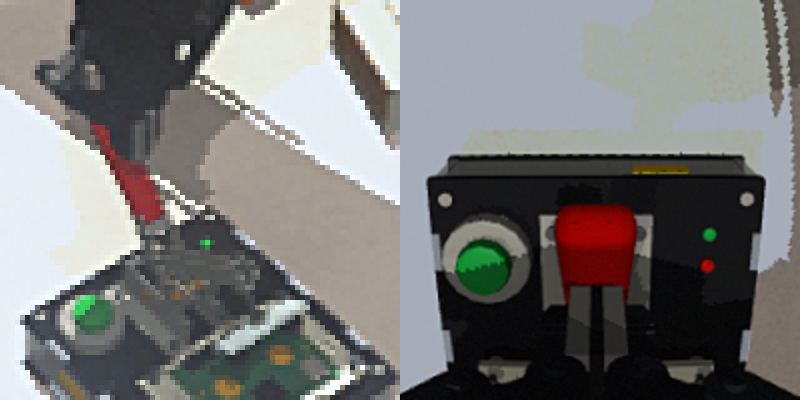

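The handle follows (now about 0.5 rad) and the bar is coming down. Continuing along the arc.

move_arm:
  plan:
    - [0.5, 0, 0.3, 0, 0, 0]
    - [0.9, 0, 0.6, 0, 0, 0]
    - [1.3, 0, 0.9, 0, 0, 0]
    - [1.7, 0, 1.2, 0, 0, 0]
    - [2.1, 0, 1.5, 0, 0, 0]
    - [2.5, 0, 1.8, 0, 0, 0]
    - [2.8, 0, 2.1, 0, 0, 0]
    - [3.1, 0, 2.5, 0, 0, 0]
    - [3.1, 0, 2.5, 0, 0, 0]

```text
t: 5.43
eef_pos: [0.5321, 0.0261, 0.0938]
ee_rot: [-0.139, 0.99, 0.0, 0.003]
force: [1.4, 0.6, 4.4]
gripper_width: -0.0004
```

```bash
python3 look.py 6
```

```text
tip jig mm [-104.    -0.   128.8] F [1.4 0.6 4.4] rot [ 0.     0.005 -0.003]
```

View pics/c6.png

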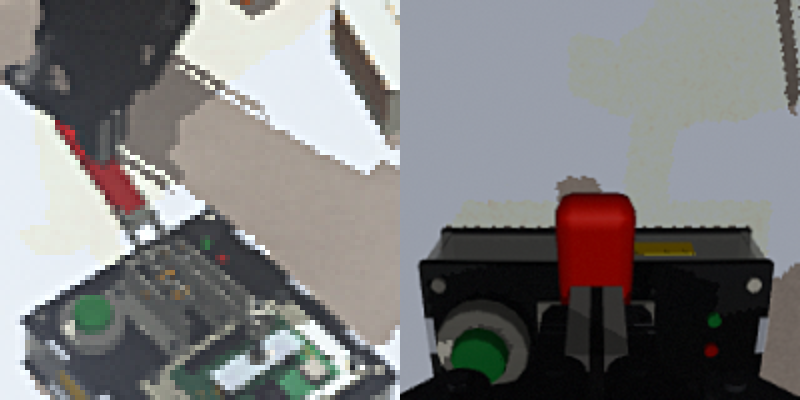

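Spring force has appeared (4.4 N) and the feet are on the board. Pushing through the dead point.

move_arm:
  plan:
    - [0.4, 0, 0.5, 0, 0, 0]
    - [0.8, 0, 0.9, 0, 0, 0]
    - [1.1, 0, 1.3, 0, 0, 0]
    - [1.3, 0, 1.7, 0, 0, 0]
    - [1.4, 0, 2.0, 0, 0, 0]
    - [1.5, 0, 2.3, 0, 0, 0]
    - [1.5, 0, 2.4, 0, 0, 0]
    - [1.5, 0, 2.4, 0, 0, 0]

```text
t: 6.2
eef_pos: [0.5179, 0.022, 0.0722]
ee_rot: [-0.139, 0.99, 0.0, 0.003]
force: [-6.6, 2.7, 15.3]
gripper_width: 0.0
```

```bash
python3 look.py 7
```

```text
tip jig mm [-118.7   -0.   107.2] F [-6.6  2.7 15.3] rot [-0.001  0.006 -0.002]
```

View pics/c7.png

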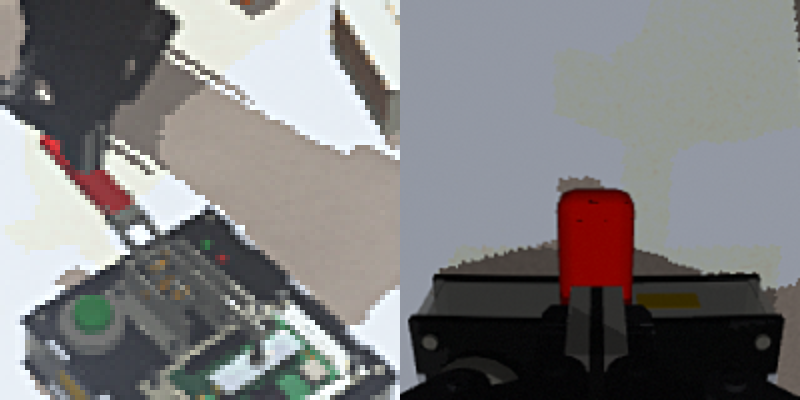

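15 N with the tips at the expected height means the handle is against its stop. Lifting off to check that it stays down.

move_arm:
  plan:
    - [0, 0, -1, 0, 0, 0]
    - [0, 0, -3, 0, 0, 0]
    - [0, 0, -6, 0, 0, 0]
    - [-2, -2, -6, 0, 0, 0]
    - [-4, -4, -6, 0, 0, 0]
    - [-6, -5.4, -6, 0, 0, 0]
    - [-7, -5.4, -6, 0, 0, 0]
    - [-7.3, -5.4, -6, 0, 0, 0]
    - [-7.3, -5.4, -6, 0, 0, 0]

```text
t: 7.05
eef_pos: [0.6022, -0.01, 0.1313]
ee_rot: [-0.139, 0.99, 0.0, 0.001]
force: [-0.9, 0.3, -1.0]
gripper_width: 0.0002
```

```bash
python3 look.py 8; python3 - <<'E'
from h import *
p,d=snap('top','t8');p,d=cv2.imread('pics/s8.png'),np.load('pics/s8.npy')
c,f=F('scene');R=np.array(c['R'])
st=arm.get_state();tip=w2j(st['eef_pos']);print(tip)
v,u=np.mgrid[150:290,230:370];D=d[150:290,230:370];X=np.stack([(u-c['cx'])*D/f,(v-c['cy'])*D/f,D],-1)-np.array(c['t']);W=X@R
J=np.concatenate([(W[...,:2]-C)@RJ,W[...,2:]],-1)[D>0]*1000
col=p[150:290,230:370][D>0]
# gripper profile
G=J[(J[:,2]>130)&(np.hypot(J[:,0]-tip[0]*1e3,J[:,1]-tip[1]*1e3)<80)]
z0=np.percentile(G[:,2],1);print('lowest',z0)
for a in range(0,90,8):
  g=G[(G[:,2]>z0+a)&(G[:,2]<z0+a+8)]
  if len(g)>3: print(a,len(g),np.round(np.percentile(g[:,0],[3,97])-tip[0]*1e3),np.round(np.percentile(g[:,1],[3,97])-tip[1]*1e3))
# handle red points
h=cv2.cvtColor(col[None],cv2.COLOR_BGR2HSV)[0].astype(int);r=((h[:,0]<10)|(h[:,0]>170))&(h[:,1]>120)&(h[:,2]>60)&(J[:,2]>80)
H=J[r&(abs(J[:,1])<9)];print('red',len(H));
k=np.polyfit(H[:,0],H[:,2],1);print('slope angle',np.arctan(-k[0]),'t~',1.309-np.arctan(-k[0]),'z@-117',np.polyval(k,-117),np.round(np.percentile(H[:,0],[2,98])))
E
```

```text
tip jig mm [-46.6 -54.2 166.3] F [-0.9  0.3 -1. ] rot [-0.     0.003 -0.003]
[-0.04680343 -0.05385889  0.13267849]
lowest 177.43356968238567
0 23 [-3. 11.] [-14.  13.]
8 19 [-3. 10.] [-14.  13.]
16 16 [ 3. 10.] [-13.   6.]
24 19 [ 4. 11.] [-19.  16.]
32 43 [-10.  13.] [-29.  30.]
40 54 [-7. 13.] [-37.  34.]
48 45 [-9. 16.] [-40.  38.]
56 61 [ 0. 17.] [-46.  47.]
64 63 [ 3. 16.] [-53.  53.]
72 81 [-9. 16.] [-61.  57.]
80 108 [-11.  19.] [-60.  57.]
88 63 [-5. 19.] [-46.  17.]
red 19
slope angle 0.13519944146751287 t~ 1.173800558532487 z@-117 104.44781953946462 [-153.  -83.]
```

View pics/c8.png

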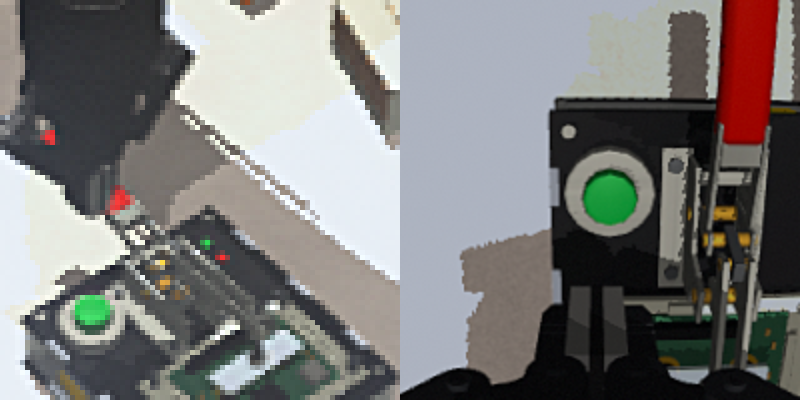

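The fitted handle slope gives t ≈ 1.17 (stop) and the feet are down: locked. The gripper stays narrow (±16 mm) up to about 30 mm above the tips, so pressing near the button centre is clear. Descending to just above the button.

move_arm:
  plan:
    - [0.2, 0.3, -0.1, 0, 0, 0]
    - [0.2, 0.3, 2.5, 0, 0, 0]
    - [0.2, 0.3, 5, 0, 0, 0]
    - [0.2, 0.3, 7, 0, 0, 0]
    - [0.2, 0.3, 8.3, 0, 0, 0]
    - [0.2, 0.3, 8.8, 0, 0, 0]
    - [0.2, 0.3, 8.8, 0, 0, 0]

```text
t: 7.78
eef_pos: [0.599, -0.0073, 0.0441]
ee_rot: [-0.139, 0.99, 0.0, 0.002]
force: [0.3, 0.1, 0.6]
gripper_width: -0.0
```

```bash
python3 look.py 9
```

```text
tip jig mm [-49.  -50.7  79.1] F [0.3 0.1 0.6] rot [-0.001  0.004 -0.002]
```

View pics/c9.png

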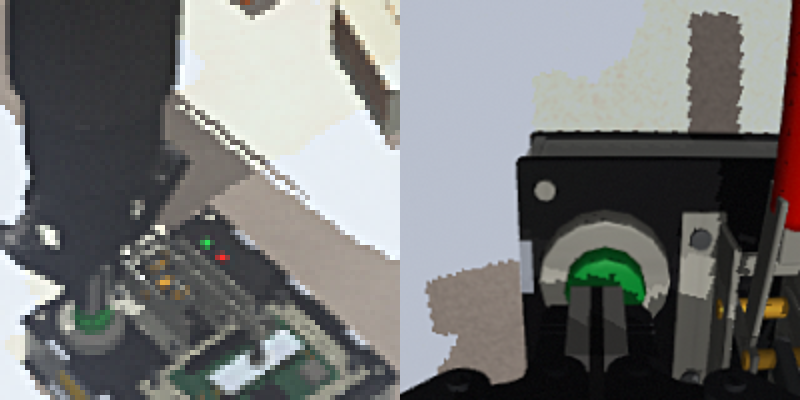

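The tips are over the button. Pressing down in small steps.

move_arm:
  plan:
    - [0, 0.1, 0.4, 0, 0, 0]
    - [0, 0.1, 0.8, 0, 0, 0]
    - [0, 0.1, 1.1, 0, 0, 0]
    - [0, 0.1, 1.3, 0, 0, 0]
    - [0, 0.1, 1.3, 0, 0, 0]

```text
t: 8.3
eef_pos: [0.6006, -0.0061, 0.0336]
ee_rot: [-0.139, 0.99, -0.0, 0.004]
force: [0.6, 2.0, 3.1]
gripper_width: -0.0003
```

move_arm:
  plan:
    - [0, 0, 0.3, 0, 0, 0]
    - [0, 0, 0.5, 0, 0, 0]
    - [0, 0, 0.6, 0, 0, 0]
    - [0, 0, 0.6, 0, 0, 0]

```text
t: 8.63
eef_pos: [0.6011, -0.0062, 0.031]
ee_rot: [-0.14, 0.99, -0.001, 0.005]
force: [-9.7, 1.9, 17.5]
gripper_width: 0.0
```

```bash
python3 look.py 10
```

```text
tip jig mm [-46.7 -50.2  66. ] F [-9.7  1.9 17.5] rot [-0.002  0.01  -0.   ]
```

View pics/c10.png

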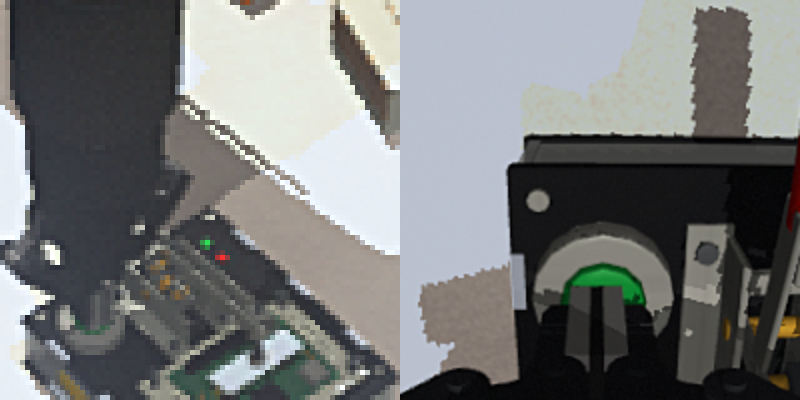

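17.5 N suggests bottomed out, but part of that could be the bezel. I'll release, recentre and press again in 1 mm steps to read force against travel.

move_arm:
  plan:
    - [0, 0, -0.6, 0, 0, 0]
    - [0.3, 0.2, -1.2, 0, 0, 0]
    - [0.3, 0.2, -1.2, 0, 0, 0]
    - [0.3, 0.2, -0.8, 0, 0, 0]
    - [0.3, 0.2, -0.6, 0, 0, 0]
    - [0.3, 0.2, -0.6, 0, 0, 0]
    - [0.3, 0.2, -0.6, 0, 0, 0]

```text
t: 9.32
eef_pos: [0.5971, -0.0052, 0.0361]
ee_rot: [-0.14, 0.99, -0.001, 0.004]
force: [-0.8, 0.8, 1.1]
gripper_width: 0.0004
```

```bash
python3 look.py 11
```

```text
tip jig mm [-50.2 -48.1  71.1] F [-0.8  0.8  1.1] rot [-0.002  0.008 -0.001]
```

move_arm:
  plan:
    - [0, 0, 0.2, 0, 0, 0]
    - [0, 0, 0.2, 0, 0, 0]

```text
t: 9.58
eef_pos: [0.5975, -0.0052, 0.0343]
ee_rot: [-0.14, 0.99, -0.001, 0.005]
force: [-0.5, 0.1, 2.2]
gripper_width: 0.0004
```

move_arm:
  plan:
    - [0, 0, 0.2, 0, 0, 0]
    - [0, 0, 0.2, 0, 0, 0]

```text
t: 9.75
eef_pos: [0.5977, -0.0053, 0.0323]
ee_rot: [-0.14, 0.99, -0.001, 0.005]
force: [-0.9, -0.5, 3.8]
gripper_width: 0.0002
```

move_arm:
  plan:
    - [0, 0, 0.2, 0, 0, 0]
    - [0, 0, 0.2, 0, 0, 0]

```text
t: 9.92
eef_pos: [0.5978, -0.0053, 0.0313]
ee_rot: [-0.14, 0.99, -0.001, 0.005]
force: [-2.7, 0.1, 6.0]
gripper_width: 0.0002
```

move_arm:
  plan:
    - [0, 0, 0.2, 0, 0, 0]
    - [0, 0, 0.2, 0, 0, 0]

```text
t: 10.08
eef_pos: [0.5979, -0.0054, 0.0311]
ee_rot: [-0.14, 0.99, -0.001, 0.005]
force: [-6.6, 1.6, 10.9]
gripper_width: 0.0002
```

The force rises about 0.8 N/mm to ~4.5 N over 5 mm, then hits a hard stop at z .0311. That matches the button's stated travel and force. Releasing and retreating.

move_arm:
  plan:
    - [0, 0, -1, 0, 0, 0]
    - [0, 0, -3, 0, 0, 0]
    - [0, 0, -6, 0, 0, 0]
    - [0, 0, -9, 0, 0, 0]
    - [0, -1, -13, 0, 0, 0]
    - [0, -4, -15, 0, 0, 0]
    - [0, -7, -15, 0, 0, 0]
    - [0, -11, -15, 0, 0, 0]
    - [0, -15, -15, 0, 0, 0]
    - [0, -15, -15, 0, 0, 0]
    - [0, -15, -15, 0, 0, 0]

```text
t: 11.0
eef_pos: [0.6376, -0.1514, 0.1804]
ee_rot: [-0.138, 0.99, -0.001, 0.004]
force: [-0.3, 0.6, -0.7]
gripper_width: -0.0001
```

```bash
python3 - <<'E'
from h import *
p,d=snap('scene','s12');q,e=snap('top','t12');o=cv2.imread('pics/t0.png')
c,f=F('scene');R=np.array(c['R'])
v,u=np.mgrid[150:290,230:370];D=d[150:290,230:370];W=(np.stack([(u-c['cx'])*D/f,(v-c['cy'])*D/f,D],-1)-np.array(c['t']))@R
J=np.concatenate([(W[...,:2]-C)@RJ,W[...,2:]],-1)[D>0]*1000;col=p[150:290,230:370][D>0]
h=cv2.cvtColor(col[None],cv2.COLOR_BGR2HSV)[0].astype(int);r=((h[:,0]<10)|(h[:,0]>170))&(h[:,1]>120)&(h[:,2]>60)&(J[:,2]>80)
H=J[r&(abs(J[:,1])<9)];k=np.polyfit(H[:,0],H[:,2],1);print('t~',1.309-np.arctan(-k[0]),len(H))
B=J[(h[:,0]>45)&(h[:,0]<85)&(h[:,1]>120)&(np.hypot(J[:,0]+50,J[:,1]+48)<10)];print('button z',np.median(B[:,2]),len(B))
P0=np.load('pics/s0.npy')
a=cv2.resize(p[165:265,250:350],(400,400),interpolation=cv2.INTER_NEAREST);b=cv2.resize(q[95:185,195:285],(400,400),interpolation=cv2.INTER_NEAREST)
cv2.imwrite('pics/c12.png',np.hstack([a,b]));cv2.imwrite('pics/d12.png',cv2.convertScaleAbs(cv2.absdiff(o,q),alpha=2))
E
```

```text
t~ 1.177421436352729 96
button z 69.26936760550505 23
```

View pics/c12.png

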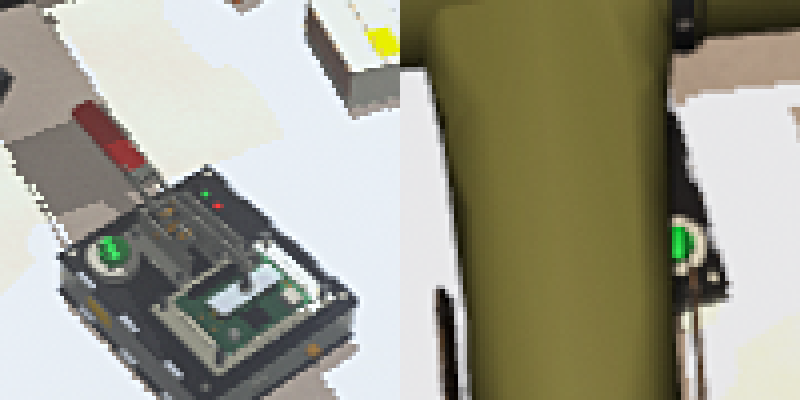

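View pics/d12.png

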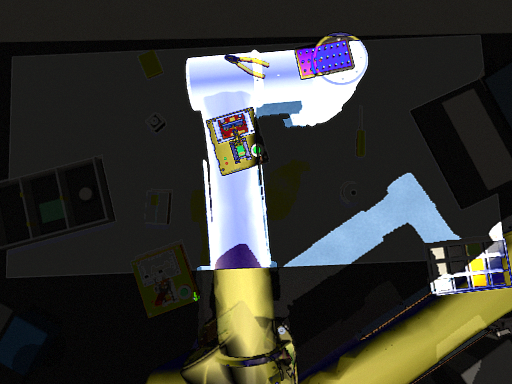

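The final views show the handle down at t ≈ 1.17 with the feet on the board, the board in its nest and the button up at z 69.3 mm. The bystanders are unmoved: the picture difference shows only arm and shadow. The gripper is in free air. Handing in.

```bash
python3 - <<'E'
from h import *
print(workorder.close_job())
E
```

```text
the job is handed in; nothing more can be done
None
```

The clamp is locked, and the start button was pressed right in and came up again. I handed the job in at about 11 s. The hand-in gives no verdict, so the checks below are my own.

- **Clamp:** I pushed the black jig's red handle over along its arc with shut fingertips until it met its stop, where I read about 15 N. After I lifted off, it stayed down. The slope of the grip in the depth image gives about 1.17 rad, both before the button press and at the end.
- **Button:** I pressed it twice, both times with the clamp locked. The first press read 17.5 N, and I could not rule out that the bezel took part of that. So I recentred and pressed again in small steps. The force rose to about 4.5 N over 5 mm and then met a hard stop, which matches the stated travel. Afterwards the button top measured 69.3 mm, which is fully up.
- **Board and bystanders:** The board looks seated in its nest under the feet, but I did not measure its position or the nest's travel. The stepper motor, solder reel, carton and screwdriver show no movement in the before and after top pictures. The gripper is clear of everything.
- **What disagreed:** The reported TCP did not match the fingertips. Two cameras put them about 33–38 mm behind it. A trial pass over the handle without contact confirmed this, so I used a 35 mm correction for the rest of the job.

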